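# Hang the sample carrier on the drop-latch peg

## Robot

A 7-joint arm with a two-finger parallel gripper is mounted at the origin on the work surface. World frame = base frame: x ahead of the robot, y to its left, z up, the work surface at z = 0. Lengths are in m, angles in degrees, forces in N, time in s.
With the tool pointing down it reaches from about 0.425 to 0.875 m from the base axis. Payload 4.7 kg.
Tool frame: the origin (TCP) lies midway between the tips of the shut fingers; the grasp point (between the pads) lies 19 mm behind it; z points along the fingers, y is the direction in which the jaws open and shut (so a half turn about z gives the same grasp; the last joint's range is limited). The gripper opens to 87 mm and grips with 3 to 60 N. Pads are 19 mm wide; open, the fingers measure 117 mm over their backs; the gripper's body (75 mm by 190 mm) begins 51 mm behind the grasp point.
Start: joints at [-68.463, 18.392, -4.016, 83.108, 1.295, 78.541, -3.26], TCP at [0.23, 0.608, 0.223] pointing down, gripper open.
Joint ranges: [-163.93, 163.93], [-17.29, 119.83], [-79.2, 71.16], [3.27, 140.29], [-89.18, 269.18], [5.43, 117.66], [-154.24, 154.24]. Speed limits (degrees/s): [147.25, 147.25, 180, 180, 180, 180, 180].

## Interface

Orientations are given as [roll, pitch, yaw] about the fixed x, y, z axes, in that order (R = Rz(yaw) Ry(pitch) Rx(roll)).
In Python, from cell import env gives the robot as it stands.
- The arm moves only by the tool apply_moves, never from a script. Its argument "targets" is a list of rows, each a list of 2 entries, a list of its own where there are three numbers: the shift along the world's x, y, z in mm, then the turn, a rotation vector about the world's x, y, z in rad. A call has 1 to 8 rows; each row is the pose to reach, as a shift and turn from the pose commanded when the call began; what a row does not reach only later rows make up. A row lasts 1/10 s, in which the tool goes at most 50 mm and 8.59 degrees, less where a joint would pass 70% of its speed; a pose out of reach is approached as far as the arm can. A call with a gripper value outside its range is refused whole. "hand" is the finger opening in mm, from 0 to 87, set as the call begins (left out, the last holds). The fingers move at their own pace and stop on an object; "squeeze" is the grip in N (left out, the last holds). Time passes only in rows, so rows that repeat a pose let the fingers close. It gives the time, the measured TCP pose, the force and the opening at its end, in the units of the state.
- env.get_obs(): the state, without advancing time (a new reading comes with each control period).
- env.read_camera(name): name is "side" or "top"; returns a dict with "image" (384x512x3 uint8, red, green, blue), "camera_matrix" (3x3 intrinsics, pixels), "camera_from_world" (4x4, takes a point from world to camera coordinates). Camera axes: x right, y down, z forward; pixel columns grow to the right and rows downward; lengths in m; the calibration is good to about 2 mm. A picture is of the moment at which its call begins. There is no depth.
- env.sign_off(): hands the job in, once; it reports no verdict.
Trained networks look in a picture, given as the dict that the camera call returned (one of the last four; its "shot" number tells which), for a name from the list of things; names that differ only in an ending like _2 or _b are one class to them, and where a whole thing is asked for, a point or a joint stands for the part that bears it (a point fixed in the world has none). Each returns a list of dicts, best first, with "conf" (0 to 1); they miss things now and then, are a little off and sometimes report something else, mostly with a low value. They report only what shows in the picture. A call takes as long as a camera call. They do not tell look-alikes from the thing itself.
- env.regions_of(picture, target): "region" (384x512 bool, what is visible of it) and "rect" ([left, top, right, bottom] in pixels, round what is visible of it).
The state is a dict: "time_s": time; "qpos": joint angles; "joint_velocities": joint speeds; "effort": joint torques, N m; "tool_pos": TCP position; "tool_rot": TCP orientation; "force": force on the tool from outside, world axes, zero at the start; "wrist_torque": the same for the moment, N m; "grip_width": finger opening in m.
Only numpy, scipy, OpenCV 4.12 (cv2) and the standard library are available. Lean on these libraries where they do the work, as an engineer would, in place of code of your own. Each camera call takes 0.05 s, during which the arm holds its last target. There are 200 camera calls.

## Task

Hang the aluminium sample carrier that has the round eye on the peg of the test stand: use the carrier itself to lift the gravity flap, slide the eye onto the peg until it is home against the rubber buffer, lower it so that it hangs from the peg, and let the flap drop fully shut behind the eye. Work gently, never pressing the carrier against the stand with more than about 12 N, and leave the other carrier and the rest of the bench as they are.

Things in the scene. Friction and masses are not known exactly. Their poses are not given: they have to be found in the camera images.
- carrier: Free-standing aluminium sample carrier, 0.2-0.3 kg, same front and back. Origin: centre of foot's underside; z up, y along the crossbar, x normal to the 8 mm upright plate. Foot 60 (x) x 110 (y) x 6 mm with two white relays, to z = 34 mm; stem 40 mm wide; crossbar 154 mm wide (y), z = 68 to 90; an ear at each end rises to z = 125; ring on top, in the middle.
- carrier_eye (a point): Centre of the carrier's round eye, 115 mm above its underside. Ring: outer diameter 44 mm, hole 22 mm, 8 mm thick, hole axis along the carrier's x. Ring top 22 mm above this point. 25 mm free between the ring and each ear.
- ear_a (a point): Centre of the carrier's ear at its +y end (carrier y = 62 mm, z = 106 mm): an upright tab to grip, 30 mm wide (y), 8 mm thick (x), free from z = 90 to 125 mm. Its twin is at y = -62 mm.
- stand: Fixed stand: grey base 160 x 150 x 12 mm, 24 mm square steel post to z = 229. Origin: on the table, post centre; z up; the peg points along -x, in the plane y = 0. A black clamp on the post carries peg, flap and buffer. It was set by hand, NOT measured: all of them sit up to 14 mm higher or lower and up to 12 mm further in or out (x) than the nominal figures; find them by feel or sight.
- peg_nominal (a point): Nominal point (fixed to the stand, x = -93, z = 200 mm): peg axis at the peg's tip. The real one is shifted as told under stand, by up to 14 mm in z and 12 mm in x. Peg 11 mm thick, steel, level; on its last 5 mm a lip 9 mm wide rises to 8.5 mm above the peg axis. The hung ring rests on the peg top, eye centre then 5.5 mm below the peg axis.
- buffer_nominal (a point): Nominal point (fixed to the stand, x = -68, z = 200 mm; real one shifted like the peg): centre of the front face of the rubber buffer disc, 34 mm across, around the peg. It is sprung: 4 N per mm, 6 mm of travel, then hard. With the ring touching it the eye centre is 4 mm in front of this face, with 2 mm free between ring and shut flap.
- tongue_nominal (a point): Nominal point (fixed to the stand, x = -132, z = 209.5 mm; real one shifted like the peg): outer end of the shut flap's underside. From here a flat level tongue, 26 mm wide, runs inward, 9.5 mm above the peg axis, past the peg tip to the nose, inner face at x = -78; from there in, the flap's arm has its underside 20 mm above the peg axis.
- flap (a joint): Steel gravity flap, rad: 0 = shut (on its stop), grows as lifted, at most 1.0; falls by its weight, about 1.2 N to lift at the tongue. Hinge across the peg, 40 mm above the peg axis, nominal x = -30 mm. Pushed from in front it locks; lifted from below the tongue, outside the peg tip, it rides on the ring's top until the ring is past the nose. It stays slightly open until the ring is lowered.
- blank_carrier: The other carrier, alike but with a solid square tab (40 mm wide) in place of the ring: leave it. Origin as for the carrier; the two may stand in each other's places.
- multimeter: Hand-held meter lying on the bench, 130 x 72 x 30 mm: bystander. Origin: centre of underside.
- screwdriver: Screwdriver lying on the bench: bystander.
- relay: Loose white relay, 30 x 55 x 28 mm: bystander. Origin: centre of underside.
- screw_jar: Small jar, 56 mm across, 60 mm tall: bystander. Origin: centre of underside.
- collar: Dark steel collar, 36 mm across, 12 mm tall: bystander. Origin: centre of underside.
Things that resemble listed ones, but are neither listed nor needed, are in the scene too. Leave any purple or turquoise look-alike of the carrier alone.

How it is judged (in metres and radians):
On the way, in this order (a step that is already met when the one before it is completed fails the run):
1. the carrier lifts the flap from below, its eye still outside (value of joint flap above 0.08 rad and x of carrier_eye in the frame of stand below -0.089 m and distance between carrier_eye and stand below 0.28 m and contact force between carrier and stand above 0.2 N), for 0.1 s.
2. the eye is on the peg and past the flap's nose, which has dropped behind it (x of carrier_eye in the frame of stand above -0.088 m and value of joint flap below 0.11 rad), for 0.2 s.
At the end, for the whole second after the job is handed in: The stand bears the carrier, eye centre within 10 mm of the stand's mid-plane, 50 to 88 mm in front of the post centre, 177 to 211 mm high (this covers the unmeasured shifts); carrier within 0.2 rad of upright, below 40 mm/s; flap shut (below 0.05 rad) (value of joint flap below 0.05 rad and x of carrier_eye in the frame of stand between -0.088 and -0.05 m and y of carrier_eye in the frame of stand between -0.01 and 0.01 m and z of carrier_eye in the frame of stand between 0.177 and 0.211 m and angle between carrier's own z axis and vertical below 0.2 rad and linear speed of carrier below 0.04 m/s and contact force between carrier and stand above 1 N); the robot touches nothing.
It fails at once if the carrier is pressed against the stand with more than 15 N (contact force between carrier and stand above 15 N).
It fails at once if the other carrier or another thing on the bench is moved more than 30 mm (distance of any of blank_carrier, multimeter, screwdriver, relay, screw_jar, collar from where it was at the start of the episode above 0.03 m).
It also fails if it takes over 64 s, if anything falls off the work surface, if the arm or the gripper's body presses on something with over 40 N, if the wrist force passes 120 N, or if a joint passes its speed limit or range.

## Working session

There is one attempt and no reset: what is moved stays moved. The work goes in short steps, Python scripts to look and compute and a tool call to move; the robot and the scene stay as the last step left them, time stands still between calls to the robot, and variables do not carry over. Pictures are saved under pics/ and viewed, about 8 in all and at most 12, crops included, and the job is handed in when it is done.

Besides the shell and the picture viewer there is one more tool, called after "Emit:" as name(argument=value, ...), one argument or row to a line, values as JSON. apply_moves: Moves the arm, as the interface text tells. Its arguments: {"type":"object","properties":{"targets":{"type":"array","items":{"type":"array"}},"hand":{"type":"number"},"squeeze":{"type":"number"}},"required":["targets"]}

```bash
mkdir -p pics; ls
cat > h.py <<'E'
import numpy as np, cv2
from cell import env
def snap(n):
    p=env.read_camera(n); return p
def save(p,f,crop=None,s=1):
    im=p["image"][:,:,::-1]
    if crop: im=im[crop[1]:crop[3],crop[0]:crop[2]]
    cv2.imwrite("pics/"+f,cv2.resize(im,None,fx=s,fy=s,interpolation=cv2.INTER_CUBIC))
def P(p): return p["camera_matrix"]@p["camera_from_world"][:3]
def proj(p,X):
    v=P(p)@np.append(X,1); return v[:2]/v[2]
def tri(p1,u1,p2,u2):
    X=cv2.triangulatePoints(P(p1),P(p2),np.array(u1,float).reshape(2,1),np.array(u2,float).reshape(2,1))[:,0]
    return X[:3]/X[3]
def onz(p,u,z):
    M=P(p); A=np.c_[M[:,0],M[:,1],M[:,2]*z+M[:,3]]; v=np.linalg.solve(A,[u[0],u[1],1]); return v[:2]/v[2]
E
python3 - <<'E'
from h import *
s=snap("side");t=snap("top");
a=cv2.resize(s["image"],None,fx=1.17,fy=1.17);
save(s,"s0.png",None,1.5);save(t,"t0.png",None,1.5)
for n,p in(("s",s),("t",t)):
    c=np.linalg.inv(p["camera_from_world"]); print(n,c[:3,3],c[:3,2],p["camera_matrix"][0,0])
    for k in["carrier","carrier_eye","ear_a","stand","flap","blank_carrier"]:
        try:
            for r in env.regions_of(p,k): 
                ys,xs=np.nonzero(r["region"]);print(n,k,round(r["conf"],2),r["rect"],xs.mean().round(1),ys.mean().round(1))
        except Exception as e: print(k,e)
o=env.get_obs();print(o)
E
```

```text
pics
s [0.08305221 0.748206   1.15738061] [ 0.32586205 -0.57836494 -0.74786892] 487.12416160847374
s carrier 0.95 [298.0, 117.9, 317.4, 166.8] 305.8 149.5
s carrier 0.91 [343.7, 156.5, 394.4, 198.0] 362.8 179.2
s carrier 0.63 [301.0, 149.4, 327.4, 204.4] 312.5 184.7
s carrier_eye 0.89 [294.9, 154.1, 328.5, 210.8] 312.6 184.5
s carrier_eye 0.67 [295.3, 116.0, 317.5, 168.5] 305.8 148.0
s carrier_eye 0.61 [350.4, 159.6, 396.2, 198.8] 362.2 179.0
s ear_a 0.94 [346.4, 160.0, 394.1, 200.9] 362.2 179.2
s ear_a 0.84 [296.8, 110.5, 314.4, 168.7] 306.1 147.6
s ear_a 0.82 [297.0, 156.2, 327.1, 204.9] 312.2 185.8
s stand 0.9 [132.7, 178.6, 216.7, 264.6] 173.0 224.6
s flap 0.85 [177.2, 185.6, 215.8, 210.1] 195.5 199.2
s flap 0.71 [221.4, 199.6, 230.4, 209.0] 226.2 204.1
s blank_carrier 0.69 [234.6, 140.5, 269.0, 193.7] 250.0 167.7
t [3.20195866e-01 5.02980807e-04 1.52071581e+00] [ 0.12957865 -0.00861324 -0.99153174] 466.33895905047245
t carrier 0.96 [333.2, 238.9, 386.1, 276.9] 355.8 257.5
t carrier 0.7 [353.6, 164.4, 394.9, 199.3] 367.5 183.0
t carrier 0.64 [302.3, 200.3, 354.4, 221.3] 323.7 211
[... 391 characters left out ...]
.8 150.2
{'time_s': 0.7, 'qpos': array([-68.46172367,  18.38933609,  -4.01643202,  83.10750566,
         1.29358294,  78.54119356,  -3.26101317]), 'joint_velocities': array([ 0.07965104,  0.01772024, -0.04525941, -0.03079558, -0.04418124,
       -0.10289713,  0.05136111]), 'effort': array([ 7.58153783e-04, -4.90939128e+01, -4.02615387e-01, -3.12703085e+01,
       -6.38191192e-02,  3.31172452e-02, -2.10504049e-05]), 'tool_pos': array([0.23010413, 0.60792913, 0.22261631]), 'tool_rot': array([1.79992980e+02, 1.28947226e-03, 1.59269539e+02]), 'force': array([-0.91718956, -0.03814144, -0.35615618]), 'wrist_torque': array([ 0.03209794,  0.00069524, -0.01406285]), 'grip_width': 0.08706965245469288}
```

View pics/s0.png

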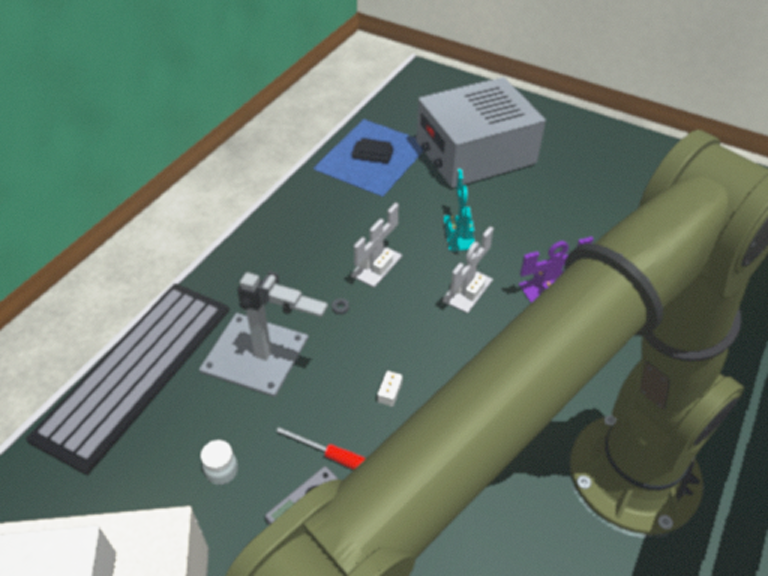

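View pics/t0.png

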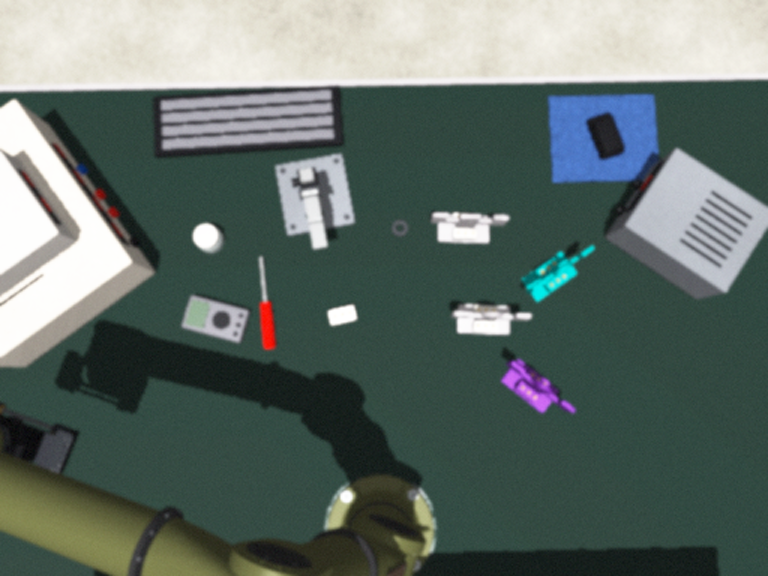

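The two images show two aluminium carriers: A at side (250,168), top (311,150), and B at side (312,185), top (324,212). The turquoise look-alike is at side (306,148) and the purple one at side (362,179). The stand's peg points towards the robot in the top view. Next is a close crop of A and B.

Run:
```python
from h import *
s=snap("side");t=snap("top")
a=cv2.resize(s["image"][125:215,228:338],(770,630)[:2],interpolation=cv2.INTER_CUBIC)[:, :, ::-1]
b=cv2.resize(s["image"][180:260,130:240],None,fx=5,fy=5,interpolation=cv2.INTER_CUBIC)[:,:,::-1]
c=cv2.resize(t["image"][95:175,175:240],None,fx=5,fy=5,interpolation=cv2.INTER_CUBIC)[:,:,::-1]
cv2.imwrite("pics/c1.png",cv2.resize(a,(733,600)))
A=cv2.resize(t["image"][130:230,280:360],None,fx=5,fy=5,interpolation=cv2.INTER_CUBIC)[:,:,::-1]
W=np.zeros((500,800,3),np.uint8);W[:400,:325]=c;W[:500,400:800]=A
cv2.imwrite("pics/c2.png",W)
for k,us,ut in(("A",(250,167.7),(310.8,150.2)),("B",(312.5,184.6),(323.7,211.9)),("stand",(173,224.6),(209.9,130.5)),("flap",(195.5,199.2),(209.7,145.3))):
    X=tri(s,us,t,ut);print(k,X.round(4),(proj(s,X)-us).round(1),(proj(t,X)-ut).round(1))
```

```text
A [ 0.6358 -0.1973  0.0408] [0.8 0.2] [-0.3 -0.8]
B [ 0.4328 -0.2319  0.0419] [0.2 0. ] [-0.1 -0.2]
stand [0.7    0.1263 0.0612] [0.3 0.1] [-0.1 -0.3]
flap [0.6175 0.1142 0.2085] [0.1 0. ] [-0.  -0.1]
```

View pics/c1.png

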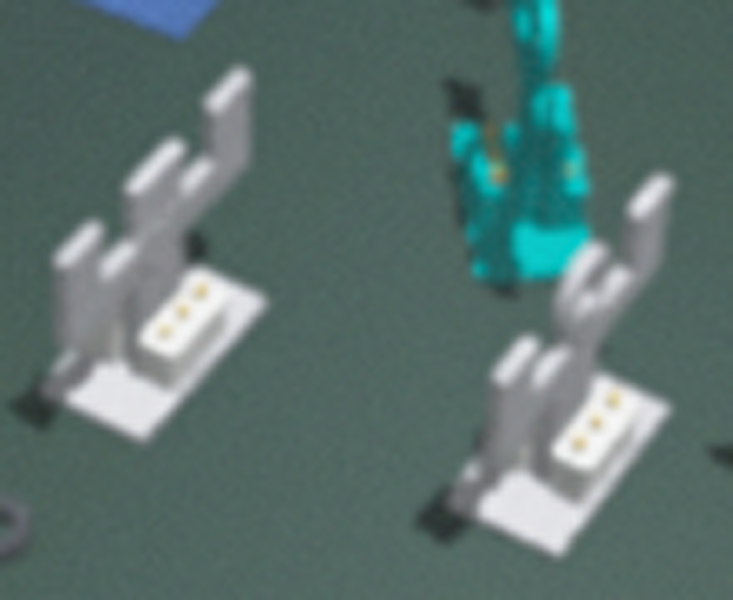

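View pics/c2.png

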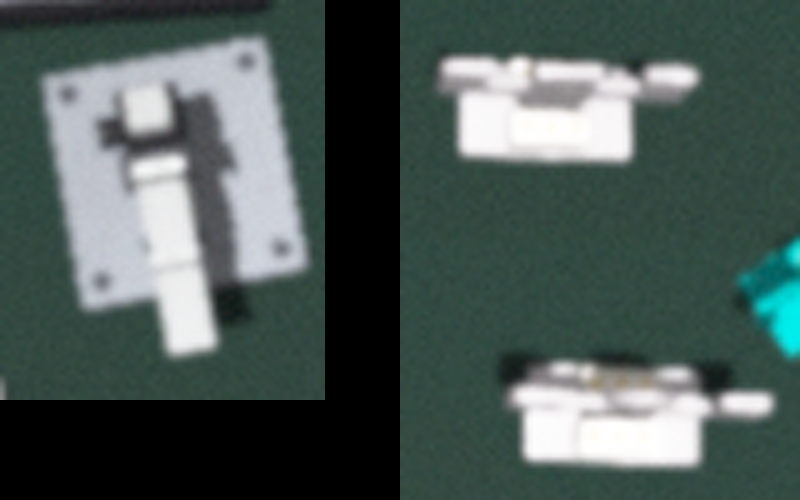

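B is the one with the round ring: in c1 its middle piece at about (590,285) is rounded with a hole. A's is a square tab at about (155,180). The stand's peg and tongue run toward the robot and slightly to −y, with the clamp knob on the +y side. Next I fit the poses of B and the stand.

```bash
cat > fit.py <<'E'
from h import *
from scipy.optimize import least_squares
s=snap("side");t=snap("top")
S=lambda u,v:(228+(u+.5)/6.667-.5,125+(v+.5)/6.667-.5)
T=lambda u,v:(280+(u-400+.5)/5-.5,130+(v+.5)/5-.5)
R=lambda a:np.array([[np.cos(a),-np.sin(a),0],[np.sin(a),np.cos(a),0],[0,0,1]])
# carrier frame with yaw small: +y is world left
F=[(s,S(517,358),(0,.062,.125)),(s,S(651,195),(0,-.062,.125)),(s,S(560,553),(-.03,.055,.0)),(s,S(670,405),(-.03,-.055,.003)),
(t,T(746,404),(0,-.062,.125)),(t,T(538,398),(0,.062,.125)),(t,T(525,465),(-.03,.055,.003)),(t,T(698,467),(-.03,-.055,.003))]
def f(q,res=True):
    r=[proj(p,R(q[2])@np.array(X)+[q[0],q[1],0])-u for p,u,X in F]
    return np.ravel(r) if res else np.round(r,1)
o=least_squares(f,[.433,-.232,0],loss="soft_l1");print("carrierB",o.x[:2].round(4),np.degrees(o.x[2]));print(f(o.x,False).tolist())
X=tri(s,S(651,195),t,T(746,404));print("ear-y top",X,"ear+y",tri(s,S(517,358),t,T(538,398)))
# stand from base corners (top view)
C=lambda u,v:(175+(u+.5)/5-.5,95+(v+.5)/5-.5)
b=np.array([onz(t,C(*c),.012) for c in((45,75),(265,40),(308,268),(85,308))]);print("base",b.round(4).tolist())
print("sizes",[np.linalg.norm(b[i]-b[(i+1)%4]).round(4) for i in range(4)])
d1=b[0]-b[3]+b[1]-b[2];d2=b[0]-b[1]+b[3]-b[2]
print("yaw",np.degrees(np.arctan2(d1[1],d1[0])),np.degrees(np.arctan2(-d2[0],d2[1])),"ctr",b.mean(0))
print("posttop",onz(t,C(148,105),.229),"tongue end",onz(t,C(170,355),.213),onz(t,C(216,345),.213))
a=cv2.resize(s["image"][178:268,130:240],(733,600),interpolation=cv2.INTER_CUBIC)[:,:,::-1];cv2.imwrite("pics/c3.png",a)
E
python3 fit.py
```

```text
carrierB [ 0.4322 -0.2327] -2.7410536828917738
[[0.5, 0.1], [0.1, -0.1], [0.1, 1.1], [0.1, 0.7], [-0.0, -0.1], [0.3, -0.1], [0.5, -1.0], [-0.3, -0.5]]
ear-y top [ 0.42929917 -0.29471723  0.12422045] ear+y [ 0.43557546 -0.16936949  0.12629807]
base [[0.7849, 0.2172], [0.8064, 0.0703], [0.6504, 0.0439], [0.6263, 0.1909]]
sizes [np.float64(0.1484), np.float64(0.1581), np.float64(0.149), np.float64(0.1607)]
yaw 9.514832650837732 8.827614015893387 ctr [0.71699007 0.13055505]
posttop [0.69934561 0.12737304] tongue end [0.5574184  0.11729326] [0.56270882 0.09108751]
```

View pics/c3.png

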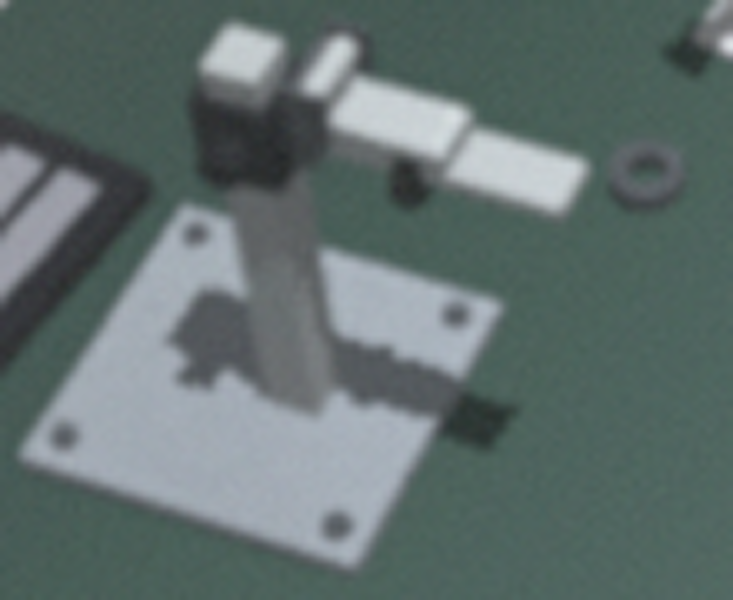

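c3 shows the tongue's outer top corners at (588,163) and (560,213), the arm step at (470,110)-(437,160), and the post top at (243,55). I triangulate these against the matching top-view corners.

Run:
```python
from h import *
s=snap("side");t=snap("top")
C=lambda u,v:(175+(u+.5)/5-.5,95+(v+.5)/5-.5)
D=lambda u,v:(130+(u+.5)/6.667-.5,178+(v+.5)/6.667-.5)
pc=np.array([.6994,.1274]);a=np.radians(9.2);c,n=np.cos(a),np.sin(a);Rt=np.array([[c,n],[-n,c]])
for k,u,v in(("post",(243,52),(148,108)),("tip-y",(588,163),(216,345)),("tip+y",(560,213),(170,355)),("step-y",(470,110),(198,258)),("step+y",(437,160),(153,267))):
    X=tri(s,D(*u),t,C(*v));print(k,X.round(4),"stand",(Rt@(X[:2]-pc)).round(4),(proj(s,X)-D(*u)).round(2),(proj(t,X)-C(*v)).round(2))
```

```text
post [0.698  0.1276 0.2286] stand [-0.0013  0.0004] [0.12 0.03] [-0.05 -0.11]
tip-y [0.5641 0.0916 0.2065] stand [-0.1392 -0.0137] [0.08 0.02] [-0.03 -0.07]
tip+y [0.5591 0.1181 0.2069] stand [-0.14    0.0132] [0.22 0.05] [-0.09 -0.2 ]
step-y [0.6122 0.1005 0.2182] stand [-0.0904 -0.0127] [-0.04 -0.01] [0.02 0.03]
step+y [0.6086 0.1266 0.2168] stand [-0.0898  0.0137] [0.27 0.07] [-0.11 -0.25]
```

Both candidates check out: the ear top comes to z = 125 mm, the base to 160 x 150 mm, and the post top to 0.229. The stand is at (0.698, 0.1275) with yaw 9.2°. The tongue end is at stand x ≈ −139 and its top at z ≈ 207. I'm going for B's −y ear, which is away from the knob.

Emit:
apply_moves(
  targets=[
    [[20,-30,30],[0,0,-0.07]],
    [[45,-62,60],[0,0,-0.14]],
    [[75,-92,85],[0,0,-0.21]],
    [[108,-122,105],[0,0,-0.28]],
    [[140,-155,110],[0,0,-0.35]],
    [[170,-190,110],[0,0,-0.42]],
    [[198,-228,110],[0,0,-0.49]],
    [[222,-268,110],[0,0,-0.56]],
  ],
  hand=50,
)

```text
time_s: 1.8
tool_pos: [0.4534, 0.3383, 0.3327]
tool_rot: [180.0, 0.0, 127.0]
force: [0.2, 1.5, -0.1]
grip_width: 0.0501
```

Emit:
apply_moves(
  targets=[
    [[20,-42,0],[0,0,-0.07]],
    [[36,-86,0],[0,0,-0.14]],
    [[48,-132,0],[0,0,-0.21]],
    [[56,-180,0],[0,0,-0.28]],
    [[60,-228,0],[0,0,-0.35]],
    [[58,-276,0],[0,0,-0.42]],
    [[52,-324,0],[0,0,-0.49]],
    [[42,-372,0],[0,0,-0.56]],
  ],
)

```text
time_s: 2.6
tool_pos: [0.4938, -0.0341, 0.3327]
tool_rot: [180.0, 0.0, 94.9]
force: [-0.0, 0.3, -0.4]
grip_width: 0.0504
```

Emit:
apply_moves(
  targets=[
    [[-6,-45,0],[0,0,-0.07]],
    [[-15,-92,0],[0,0,-0.137]],
    [[-27,-138,0],[0,0,-0.137]],
    [[-40,-184,0],[0,0,-0.137]],
    [[-53,-229,-30],[0,0,-0.137]],
    [[-65,-275,-70],[0,0,-0.137]],
    [[-66,-285,-100],[0,0,-0.137]],
    [[-66,-285,-110],[0,0,-0.137]],
  ],
)

```text
time_s: 3.4
tool_pos: [0.4239, -0.3196, 0.219]
tool_rot: [-179.7, -0.0, 86.9]
force: [-0.1, 0.2, 0.0]
grip_width: 0.0499
```

Emit:
apply_moves(
  targets=[
    [[0,5,-30],[0.14,0,0]],
    [[0,10,-60],[0.28,0,0]],
    [[0,10,-75],[0.3,-0.014,0]],
    [[0,10,-75],[0.3,-0.014,0]],
    [[0,10,-75],[0.3,-0.014,0]],
  ],
)

```text
time_s: 3.9
tool_pos: [0.429, -0.3065, 0.1485]
tool_rot: [180.0, -17.2, 87.3]
force: [-0.2, 0.2, 1.4]
grip_width: 0.05
```

Run:
```python
from h import *
from scipy.spatial.transform import Rotation as Ro
s=snap("side");t=snap("top");o=env.get_obs()
R=Ro.from_euler('xyz',o["tool_rot"],degrees=True).as_matrix();print(o["tool_pos"].round(4),R[:,1].round(3),R[:,2].round(3))
E_=np.array([.4292,-.2946,.106]);print("shift mm",((E_+.019*R[:,2]-o["tool_pos"])*1000).round(1))
a=cv2.resize(s["image"][125:225,268:348],None,fx=5,fy=5,interpolation=cv2.INTER_CUBIC)
b=cv2.resize(t["image"][155:255,300:380],None,fx=5,fy=5,interpolation=cv2.INTER_CUBIC)
cv2.imwrite("pics/g1.png",np.hstack([a,b])[:,:,::-1])
```

```text
[ 0.4298 -0.3064  0.1497] [ 0.999 -0.045  0.003] [ 0.017  0.294 -0.956]
shift mm [ -0.3  17.4 -61.9]
```

View pics/g1.png

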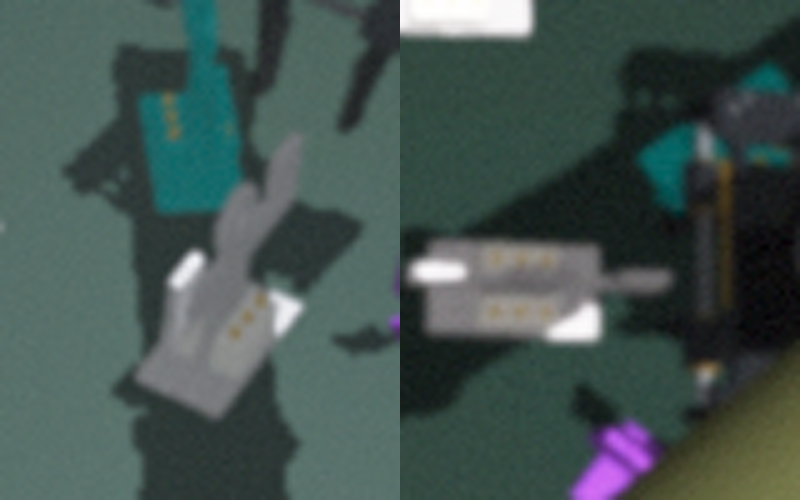

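The ear is free, and the gripper hangs to its right with the jaws along x. The body's apparent offset from the ear in the top view (row 255 against 280) matches parallax. I descend along the tool axis and grip.

Emit:
apply_moves(
  targets=[
    [[0,7,-25],[0,0,0]],
    [[0,12,-43],[0,0,0]],
    [[0,15,-54],[0,0,0]],
    [[0,17,-61],[0,0,0]],
    [[0,17,-61],[0,0,0]],
    [[0,17,-61],[0,0,0]],
    [[0,17,-61],[0,0,0]],
  ],
)

```text
time_s: 4.7
tool_pos: [0.4285, -0.2907, 0.0875]
tool_rot: [179.9, -17.2, 87.3]
force: [0.1, -1.3, 0.5]
grip_width: 0.0499
```

Emit:
apply_moves(
  targets=[
    [[0,0,0],[0,0,0]],
    [[0,0,0],[0,0,0]],
    [[0,0,0],[0,0,0]],
    [[0,0,0],[0,0,0]],
    [[0,0,0],[0,0,0]],
    [[0,0,0],[0,0,0]],
    [[0,0,0],[0,0,0]],
    [[0,0,0],[0,0,0]],
  ],
  hand=0,
  squeeze=55,
)

```text
time_s: 5.5
tool_pos: [0.4278, -0.2902, 0.0863]
tool_rot: [-179.9, -17.2, 87.2]
force: [0.0, 0.8, -2.2]
grip_width: 0.0077
```

Emit:
apply_moves(
  targets=[
    [[0,0,10],[0,0,0]],
    [[0,0,30],[0,0,0]],
    [[0,0,55],[0,0,0]],
    [[0,0,80],[0,0,0]],
    [[0,0,100],[0,0,0]],
    [[0,0,100],[0,0,0]],
    [[0,0,100],[0,0,0]],
    [[0,0,100],[0,0,0]],
  ],
)

```text
time_s: 6.3
tool_pos: [0.4275, -0.2895, 0.1854]
tool_rot: [-179.9, -17.3, 87.2]
force: [-0.3, -0.4, -3.3]
grip_width: 0.0077
```

Run:
```python
from h import *
s=snap("side");t=snap("top");o=env.get_obs();print(o["tool_pos"].round(4),o["force"].round(2),o["wrist_torque"].round(3),o["grip_width"],o["qpos"].round(1))
for X in((.4322,-.2327,.215),):print(proj(s,X),proj(t,X))
us=proj(s,(.4322,-.2327,.20)).astype(int);ut=proj(t,(.4322,-.2327,.20)).astype(int)
def cr(p,u):return cv2.resize(p["image"][u[1]-45:u[1]+45,u[0]-40:u[0]+40],None,fx=5,fy=5,interpolation=cv2.INTER_CUBIC)
print(us,ut)
cv2.imwrite("pics/g2.png",np.hstack([cr(s,us),cr(t,ut)])[:,:,::-1])
```

```text
[ 0.4275 -0.2896  0.1854] [ 0.31 -0.56 -2.12] [-0.795  0.099  0.001] 0.007655283629253622 [ -2.7  16.1  51.3  98.9 -24.4  84.8  51.3]
[318.98260854 143.44359044] [333.40762878 207.06825984]
[318 147] [332 207]
```

View pics/g2.png

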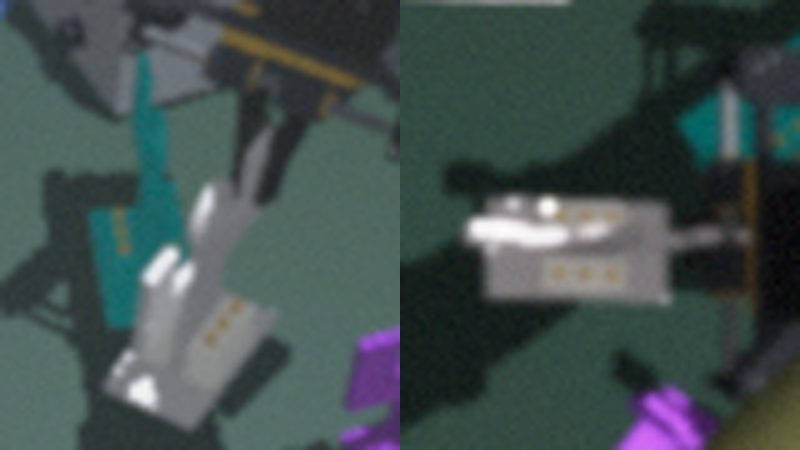

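The carrier is lifted and looks upright, with the ring at side crop (205,225). I fit its pose to check for sag in the grip.

Run:
```python
from h import *
from scipy.optimize import least_squares
from scipy.spatial.transform import Rotation as Ro
s=snap("side");t=snap("top")
S=lambda u,v:(278+(u+.5)/5-.5,102+(v+.5)/5-.5)
T=lambda u,v:(292+(u-400+.5)/5-.5,162+(v+.5)/5-.5)
F=[(s,S(162,264),(0,.062,.125)),(s,S(195,430),(-.03,.055,0)),(s,S(272,318),(-.03,-.055,.003)),(s,S(106,388),(.03,.055,.003)),
(t,T(497,230),(0,.062,.125)),(t,T(487,300),(-.03,.055,.003)),(t,T(668,302),(-.03,-.055,.003)),(t,T(487,197),(.03,.055,.006)),(t,T(668,203),(.03,-.055,.006))]
f=lambda q:np.ravel([proj(p,Ro.from_rotvec(q[3:]).apply(X)+q[:3])-u for p,u,X in F])
o=least_squares(f,[.432,-.233,.1,0,0,-.048],loss="soft_l1")
print(o.x[:3].round(4),np.degrees(o.x[3:]).round(1),f(o.x).reshape(-1,2).round(1).tolist())
print("eye",(Ro.from_rotvec(o.x[3:]).apply([0,0,.115])+o.x[:3]).round(4),"tcp",env.get_obs()["tool_pos"].round(4))
```

```text
[ 0.4282 -0.2324  0.0982] [-0.1  0.4 -2. ] [[-0.0, 0.3], [-0.2, 0.2], [1.1, -0.6], [-0.3, -0.0], [0.6, -0.0], [-0.1, -0.4], [-0.2, -0.2], [-0.0, 0.5], [-0.2, -0.1]]
eye [ 0.429  -0.2322  0.2132] tcp [ 0.4277 -0.2897  0.1857]
```

Emit:
apply_moves(
  targets=[
    [[8,20,0],[0,0,0.0]],
    [[22,60,0],[0,0,0.03]],
    [[38,102,0],[0,0,0.06]],
    [[54,144,0],[0,0,0.1]],
    [[70,186,0],[0,0,0.14]],
    [[86,228,0],[0,0,0.18]],
    [[98,266,-10],[0,0,0.209]],
    [[106,295,-20],[0,0,0.209]],
  ],
)

```text
time_s: 7.3
tool_pos: [0.5346, 0.0084, 0.166]
tool_rot: [-180.0, -17.2, 99.4]
force: [-0.7, 0.3, -3.2]
grip_width: 0.0073
```

Emit:
apply_moves(
  targets=[
    [[6,20,-8],[0,0,0]],
    [[10,36,-18],[0,0,0]],
    [[10,40,-25],[0,0,0]],
    [[10,40,-29],[0,0,0]],
    [[10,40,-29],[0,0,0]],
    [[10,40,-29],[0,0,0]],
  ],
)

```text
time_s: 7.9
tool_pos: [0.5443, 0.0431, 0.1379]
tool_rot: [180.0, -17.2, 99.1]
force: [0.3, -0.2, -3.6]
grip_width: 0.0075
```

```bash
cat > pose.py <<'E'
from h import *
s=snap("side");t=snap("top");o=env.get_obs();tp=o["tool_pos"]*1000
print(o["time_s"],tp.round(1),o["tool_rot"].round(2),o["force"].round(2),o["qpos"].round(1))
y=np.radians(o["tool_rot"][2]-90 if o["tool_rot"][2]>0 else o["tool_rot"][2]+90)
a=np.radians(9.2);R=lambda a:np.array([[np.cos(a),-np.sin(a)],[np.sin(a),np.cos(a)]])
e=tp[:2]+R(y)@[0,57.5];print("carrier yaw",np.degrees(y).round(2),"eye stand xy",(R(a).T@(e-[698,127.5])).round(1),"z",(tp[2]+28).round(1))
for n,p in(("side",s),("top",t)):print(n,proj(p,np.append(e,tp[2]+28)/1000).round(1))
E
cat pose.py > /tmp/x.py
cat >> /tmp/x.py <<'E'
a=cv2.resize(s["image"][165:265,150:250],(500,500),interpolation=cv2.INTER_CUBIC)
b=cv2.resize(t["image"][95:195,190:250],(300,500),interpolation=cv2.INTER_CUBIC)
cv2.imwrite("pics/p1.png",np.hstack([a,b])[:,:,::-1])
E
PYTHONPATH=. python3 /tmp/x.py
```

```text
Traceback (most recent call last):
  File "h.py", line 1, in <module>
    import numpy as np, cv2
ModuleNotFoundError: No module named 'cv2'
```

```bash
cp /tmp/x.py x.py; python3 x.py
```

```text
8.0 [544.4  43.7 138.1] [179.96 -17.19  99.13] [-0.14  1.07 -2.56] [-28.6  13.9  37.1 103.8 -26.1  72.2  26.9]
carrier yaw 9.13 eye stand xy [-164.9   -0.7] z 166.1
side [226.1 218.7]
top [215.8 175.7]
```

View pics/p1.png

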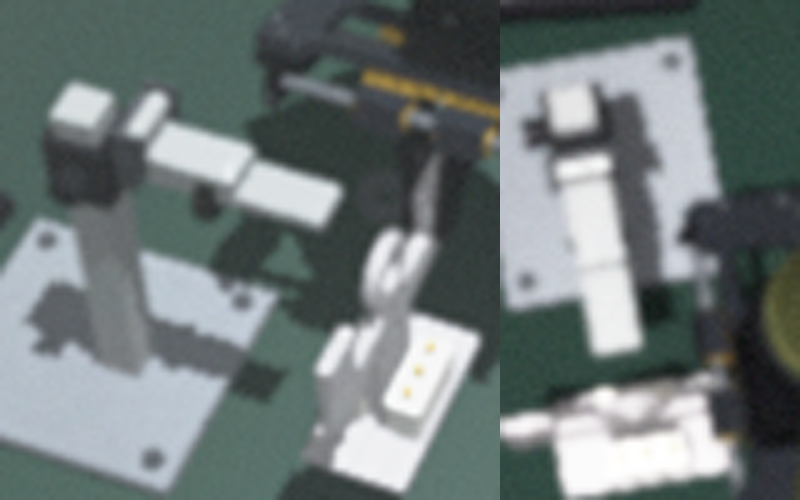

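The ring at side (383,272) in the crop matches my prediction (380,268). I advance under the tongue and lift.

Emit:
apply_moves(
  targets=[
    [[10,2,0],[0,0,0]],
    [[20,4,0],[0,0,0]],
    [[30,5.5,0],[0,0,0]],
    [[40,7,0],[0,0,0]],
    [[46,8,0],[0,0,0]],
    [[46,8,0],[0,0,0]],
    [[46,8,4],[0,0,0]],
    [[46,8,8],[0,0,0]],
  ],
)

```text
time_s: 8.8
tool_pos: [0.5897, 0.0527, 0.1458]
tool_rot: [-179.9, -17.2, 99.2]
force: [0.5, 0.6, -2.6]
grip_width: 0.0074
```

Emit:
apply_moves(
  targets=[
    [[0,0,3],[0,0,0]],
    [[0,0,6],[0,0,0]],
    [[0,0,9],[0,0,0]],
    [[0,0,12],[0,0,0]],
    [[0,0,15],[0,0,0]],
    [[0,0,18],[0,0,0]],
    [[0,0,20],[0,0,0]],
    [[0,0,20],[0,0,0]],
  ],
)

```text
time_s: 9.6
tool_pos: [0.5903, 0.053, 0.1659]
tool_rot: [180.0, -17.2, 99.2]
force: [-1.4, -0.8, -3.6]
grip_width: 0.0079
```

```bash
sed -i 's/p1.png/p2.png/' x.py; python3 x.py
```

```text
9.7 [590.2  53.  165.6] [-179.99  -17.2    99.22] [-0.81  0.14 -4.37] [-27.5  18.4  36.7  95.7 -28.1  76.6  25.8]
carrier yaw 9.22 eye stand xy [-118.4    1.2] z 193.6
side [208.7 207.4]
top [211.8 158.7]
```

View pics/p2.png

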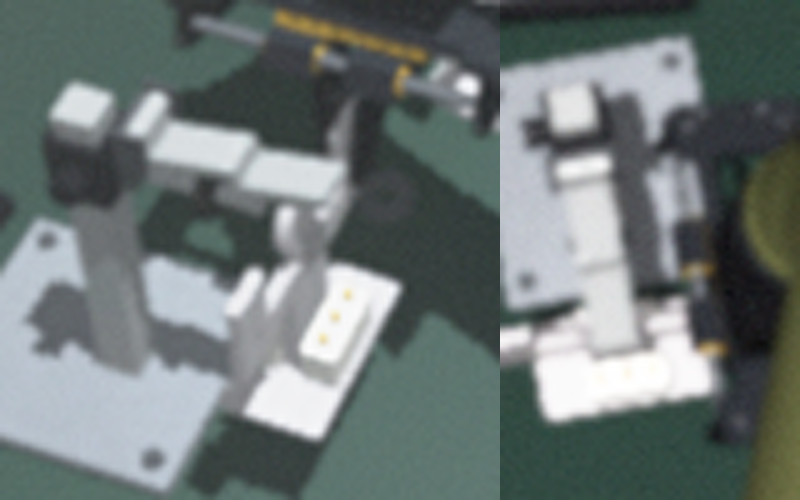

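The tongue is riding on the ring. I compare the before and after pictures at high zoom to get the flap's lift, and from it the peg height.

Run:
```python
import cv2,numpy as np
a=cv2.imread("pics/p1.png");b=cv2.imread("pics/p2.png")
f=lambda i:cv2.resize(i[80:240,40:360],None,fx=2.4,fy=1.8,interpolation=cv2.INTER_CUBIC)
W=np.vstack([f(a),f(b)]);print(W.shape);cv2.imwrite("pics/z1.png",W)
```

```text
(576, 768, 3)
```

View pics/z1.png

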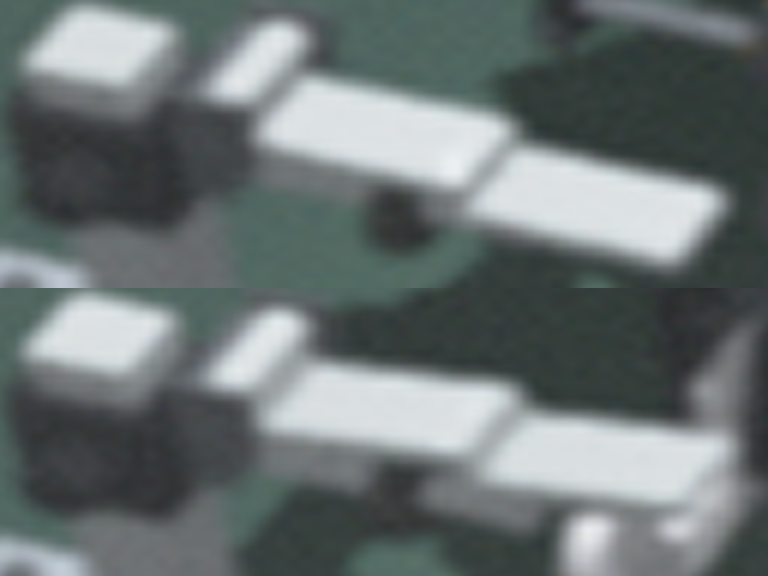

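Run:
```python
from h import *
from scipy.optimize import least_squares
s=snap("side")
U=lambda u,v:np.array((150+(40+u/2.4)/5,165+(80+(v%288)/1.8)/5))-.4
before=dict(a=(727,190),b=(674,265),c=(518,125),d=(462,187)); after=dict(a=(737,437),b=(690,503),c=(522,385),d=(475,457))
loc=dict(a=(-139.5,-13),b=(-139.5,13),c=(-90,-13),d=(-90,13))
A=np.radians(9.2)
def W(x,y,z):return np.array([698+x*np.cos(A)-y*np.sin(A),127.5+x*np.sin(A)+y*np.cos(A),z])/1000
def pt(k,th,zt,hz):
    x,y=loc[k];z=zt if k in"ab" else zt+10.5
    hx=-36.5;dx,dz=x-hx,z-hz
    return W(hx+dx*np.cos(th)+dz*np.sin(th), y, hz-dx*np.sin(th)+dz*np.cos(th))
f=lambda q:np.ravel([[proj(s,pt(k,0,q[0],q[0]+27))-U(*before[k]),proj(s,pt(k,q[1],q[0],q[0]+27))-U(*after[k])] for k in loc])
o=least_squares(f,[206,.15],x_scale=[1,.01]);print(o.x,f(o.x).round(1).reshape(-1,4).tolist())
zt,th=o.x
# lift of underside under ring at xs=-118, dz small
for t in (3,4,5): 
  lift=np.tan(th)*(118-36.5); print("lift",lift,"unlifted under",215.6-lift,"axis",215.6-lift-9.5)
```

```text
[2.06981332e+02 2.04894187e-01] [[0.1, 0.7, 0.1, 0.1], [0.3, -0.4, -0.2, 0.1], [-0.4, -0.1, -0.2, 0.3], [-0.1, 0.1, -0.7, -0.5]]
lift 16.936550179579815 unlifted under 198.66344982042017 axis 189.16344982042017
lift 16.936550179579815 unlifted under 198.66344982042017 axis 189.16344982042017
lift 16.936550179579815 unlifted under 198.66344982042017 axis 189.16344982042017
```

Combining both estimates, the peg axis is at about 191.5 ± 2 mm. The eye at 193.6 therefore sits about 2 mm above it, the middle of the allowed −1.5…+5.5 window. I slide in slowly and watch the force.

Emit:
apply_moves(
  targets=[
    [[2,-0.5,0],[0,0,0]],
    [[5,0,0],[0,0,0]],
    [[8,0.5,0],[0,0,0]],
    [[11,1,0],[0,0,0]],
    [[13,1.2,0],[0,0,0]],
    [[15,1.5,0],[0,0,0]],
    [[15,1.5,0],[0,0,0]],
  ],
)

```text
time_s: 10.45
tool_pos: [0.6054, 0.0545, 0.1655]
tool_rot: [-180.0, -17.2, 99.2]
force: [-2.2, 0.1, -4.1]
grip_width: 0.0078
```

Emit:
apply_moves(
  targets=[
    [[1.5,0.2,0],[0,0,0]],
    [[3,0.5,0],[0,0,0]],
    [[4.5,0.7,0],[0,0,0]],
    [[6,1,0],[0,0,0]],
    [[6,1,0],[0,0,0]],
  ],
)

```text
time_s: 10.95
tool_pos: [0.6112, 0.0554, 0.1655]
tool_rot: [-180.0, -17.2, 99.2]
force: [-2.2, 0.1, -4.0]
grip_width: 0.0077
```

```bash
python3 pose.py
```

```text
11.05 [611.1  55.5 165.5] [-179.98  -17.21   99.22] [-1.6   0.49 -4.29] [-26.6  21.1  36.3  92.6 -29.4  77.6  26. ]
carrier yaw 9.22 eye stand xy [-97.3   0.3] z 193.5
side [201.4 204.8]
top [210.9 151.6]
```

Emit:
apply_moves(
  targets=[
    [[2,0.3,0],[0,0,0]],
    [[4,0.7,0],[0,0,0]],
    [[6,1,0],[0,0,0]],
    [[8,1.3,0],[0,0,0]],
    [[8,1.3,0],[0,0,0]],
  ],
)

```text
time_s: 11.55
tool_pos: [0.6198, 0.0569, 0.1657]
tool_rot: [180.0, -17.2, 99.2]
force: [0.0, 0.5, -4.1]
grip_width: 0.0077
```

Emit:
apply_moves(
  targets=[
    [[1.5,0.2,0],[0,0,0]],
    [[3,0.5,0],[0,0,0]],
    [[4.5,0.7,0],[0,0,0]],
    [[6,1,0],[0,0,0]],
    [[6,1,0],[0,0,0]],
  ],
)

```text
time_s: 12.05
tool_pos: [0.6262, 0.0579, 0.166]
tool_rot: [179.9, -17.2, 99.2]
force: [2.6, 0.5, -3.4]
grip_width: 0.0078
```

```bash
python3 pose.py
```

```text
12.15 [626.   57.9 166.1] [179.89 -17.2   99.23] [ 2.9  -0.15 -3.17] [-26.   22.8  36.1  90.5 -30.3  78.2  26. ]
carrier yaw 9.23 eye stand xy [-82.2   0.3] z 194.1
side [196.1 203.1]
top [210.  146.6]
```

Emit:
apply_moves(
  targets=[
    [[1,0.2,0],[0,0,0]],
    [[2,0.3,0],[0,0,0]],
    [[3,0.5,0],[0,0,0]],
    [[3,0.5,0],[0,0,0]],
    [[3,0.5,0],[0,0,0]],
  ],
)

```text
time_s: 12.65
tool_pos: [0.6276, 0.0581, 0.1652]
tool_rot: [-179.9, -17.2, 99.2]
force: [0.6, -0.2, -3.9]
grip_width: 0.0076
```

```bash
sed -i 's/p2.png/p3.png/' x.py; python3 x.py
```

```text
12.75 [627.6  58.1 165.2] [-179.91  -17.2    99.21] [ 0.14 -0.06 -5.05] [-25.9  23.2  36.   90.1 -30.4  78.4  26. ]
carrier yaw 9.21 eye stand xy [-80.6   0.2] z 193.2
side [195.6 203.1]
top [209.9 146.1]
```

View pics/p3.png

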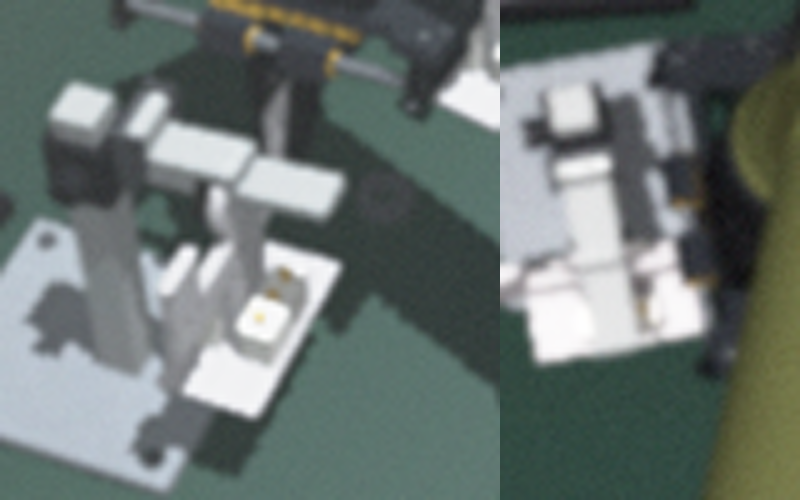

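The flap has dropped behind the ring: the tip's −y corner is at (345,178), against (347,167) raised and (343,188) shut. I creep on until the buffer is felt.

Emit:
apply_moves(
  targets=[
    [[0.7,0.1,0],[0,0,0]],
    [[1.4,0.2,0],[0,0,0]],
    [[2,0.3,0],[0,0,0]],
    [[2,0.3,0],[0,0,0]],
    [[2,0.3,0],[0,0,0]],
  ],
)

```text
time_s: 13.25
tool_pos: [0.6298, 0.0585, 0.1654]
tool_rot: [-179.9, -17.2, 99.2]
force: [-2.4, 0.4, -5.3]
grip_width: 0.0076
```

```bash
python3 pose.py
```

```text
13.35 [629.9  58.5 165.5] [-179.96  -17.2    99.22] [-2.55 -0.56 -5.56] [-25.8  23.5  36.   89.8 -30.6  78.5  26. ]
carrier yaw 9.22 eye stand xy [-78.3   0.3] z 193.5
side [194.8 202.8]
top [209.8 145.3]
```

The buffer is touched at eye x ≈ −78.5, as predicted. I back off half a millimetre and lower.

Emit:
apply_moves(
  targets=[
    [[-0.5,-0.1,-1],[0,0,0]],
    [[-0.5,-0.1,-2],[0,0,0]],
    [[-0.5,-0.1,-3],[0,0,0]],
    [[-0.5,-0.1,-4],[0,0,0]],
    [[-0.5,-0.1,-5],[0,0,0]],
    [[-0.5,-0.1,-5],[0,0,0]],
  ],
)

```text
time_s: 13.95
tool_pos: [0.6297, 0.0586, 0.1608]
tool_rot: [-180.0, -17.2, 99.2]
force: [0.0, 0.2, -3.1]
grip_width: 0.0076
```

Emit:
apply_moves(
  targets=[
    [[0,0,-0.7],[0,0,0]],
    [[0,0,-1.4],[0,0,0]],
    [[0,0,-1.4],[0,0,0]],
  ],
)

```text
time_s: 14.25
tool_pos: [0.6296, 0.0585, 0.1592]
tool_rot: [-180.0, -17.2, 99.2]
force: [0.1, -0.2, -2.2]
grip_width: 0.0077
```

```bash
python3 pose.py
```

```text
14.35 [629.6  58.4 159.2] [-179.98  -17.21   99.22] [ 0.72 -0.14 -2.53] [-25.7  23.7  35.9  90.2 -30.7  77.9  26.3]
carrier yaw 9.22 eye stand xy [-78.6   0.3] z 187.2
side [195.1 204.4]
top [210.  145.9]
```

Emit:
apply_moves(
  targets=[
    [[0,0,-0.5],[0,0,0]],
    [[0,0,-1],[0,0,0]],
    [[0,0,-1],[0,0,0]],
  ],
)

```text
time_s: 14.65
tool_pos: [0.6295, 0.0584, 0.1581]
tool_rot: [-180.0, -17.2, 99.2]
force: [-0.1, -0.3, -2.3]
grip_width: 0.0074
```

Emit:
apply_moves(
  targets=[
    [[0,0,-0.5],[0,0,0]],
    [[0,0,-1],[0,0,0]],
    [[0,0,-1],[0,0,0]],
  ],
)

```text
time_s: 14.95
tool_pos: [0.6296, 0.0584, 0.1572]
tool_rot: [-180.0, -17.2, 99.2]
force: [0.3, -0.5, -2.6]
grip_width: 0.0078
```

Emit:
apply_moves(
  targets=[
    [[0,0,-0.5],[0,0,0]],
    [[0,0,-1],[0,0,0]],
    [[0,0,-1],[0,0,0]],
  ],
)

```text
time_s: 15.25
tool_pos: [0.6297, 0.0585, 0.1568]
tool_rot: [180.0, -17.2, 99.2]
force: [-0.7, 0.5, 1.0]
grip_width: 0.0075
```

Emit:
apply_moves(
  targets=[
    [[0,0,-0.5],[0,0,0]],
    [[0,0,-1],[0,0,0]],
    [[0,0,-1],[0,0,0]],
  ],
)

```text
time_s: 15.55
tool_pos: [0.6298, 0.0586, 0.1562]
tool_rot: [180.0, -17.3, 99.2]
force: [-2.8, -0.8, 5.4]
grip_width: 0.0072
```

The peg has taken the weight, with contact at eye z ≈ 184.8. I relax the extra press, open slightly and check.

Emit:
apply_moves(
  targets=[
    [[0,0,0.6],[0,0,0]],
    [[0,0,1.1],[0,0,0]],
    [[0,0,1.1],[0,0,0]],
    [[0,0,1.1],[0,0,0]],
  ],
)

```text
time_s: 15.95
tool_pos: [0.6297, 0.0585, 0.1564]
tool_rot: [-180.0, -17.2, 99.2]
force: [-0.0, 0.3, 3.7]
grip_width: 0.008
```

Emit:
apply_moves(
  targets=[
    [[0,0,0],[0,0,0]],
    [[0,0,0],[0,0,0]],
    [[0,0,0],[0,0,0]],
    [[0,0,0],[0,0,0]],
    [[0,0,0],[0,0,0]],
    [[0,0,0],[0,0,0]],
  ],
  hand=30,
)

```text
time_s: 16.55
tool_pos: [0.6296, 0.0584, 0.1562]
tool_rot: [-180.0, -17.2, 99.2]
force: [0.4, -0.0, -0.1]
grip_width: 0.0296
```

```bash
sed -i 's/p3.png/p4.png/' x.py; python3 x.py
```

```text
16.65 [629.6  58.4 156.2] [-179.98  -17.2    99.22] [-0.03  0.67  0.28] [-25.7  23.8  35.9  90.4 -30.8  77.6  26.5]
carrier yaw 9.22 eye stand xy [-78.6   0.2] z 184.2
side [195.2 205.1]
top [210.1 146.1]
```

View pics/p4.png

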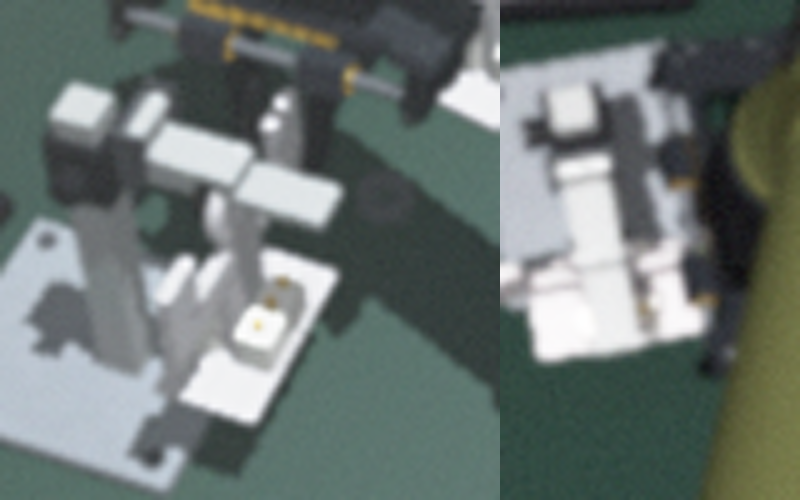

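The flap tip is back at (343,186), so it is shut. The carrier hangs on the peg and both fingers are clear of the ear. I retreat along the tool axis.

Emit:
apply_moves(
  targets=[
    [[0.5,-3,10],[0,0,0]],
    [[1,-6,20],[0,0,0]],
    [[2,-11,35],[0,0,0]],
    [[3,-17,55],[0,0,0]],
    [[4,-23,75],[0,0,0]],
    [[5,-30,100],[0,0,0]],
    [[5,-50,115],[0,0,0]],
    [[5,-70,120],[0,0,0]],
  ],
)

```text
time_s: 17.45
tool_pos: [0.6356, -0.0128, 0.2798]
tool_rot: [179.7, -17.1, 99.3]
force: [-0.2, -0.7, 0.5]
grip_width: 0.0299
```

Emit:
apply_moves(
  targets=[
    [[0,-20,0],[0,0,0]],
    [[0,-30,0],[0,0,0]],
    [[0,-30,0],[0,0,0]],
    [[0,-30,0],[0,0,0]],
    [[0,-30,0],[0,0,0]],
    [[0,-30,0],[0,0,0]],
  ],
)

```text
time_s: 18.05
tool_pos: [0.6346, -0.0402, 0.2761]
tool_rot: [-180.0, -17.2, 99.3]
force: [0.6, -0.4, 0.9]
grip_width: 0.0299
```

Run:
```python
from h import *
s=snap("side");o=env.get_obs();print(o["time_s"],o["tool_pos"],o["force"].round(2))
a=cv2.imread("pics/p4.png")[:,:500];p1=cv2.imread("pics/p1.png")[:,:500]
b=cv2.resize(s["image"][165:265,150:250],(500,500),interpolation=cv2.INTER_CUBIC)[:,:,::-1]
def shift(ref,img,x0,y0,x1,y1,m=25):
    r=cv2.matchTemplate(img[y0-m:y1+m,x0-m:x1+m],ref[y0:y1,x0:x1],cv2.TM_CCOEFF_NORMED);_,c,_,l=cv2.minMaxLoc(r);return l[0]-m,l[1]-m,round(c,2)
print("flap vs initially shut (1/5 px)",shift(p1,b,150,120,340,225),"carrier vs hung",shift(a,b,165,190,340,420))
b0=p1;print("flap in p2/p3/p4",[shift(p1,cv2.imread(f"pics/p{i}.png")[:,:500],235,155,340,225) for i in(2,3,4)],shift(p1,b,235,155,340,225))
t=snap("top")
for k in["carrier","blank_carrier"]:
  for p in(s,t):
    print(k,[(round(r["conf"],2),r["rect"]) for r in env.regions_of(p,k)])
```

```text
18.1 [ 0.6346402  -0.0403757   0.27617937] [-0.75 -0.4  -0.18]
flap vs initially shut (1/5 px) (-1, 0, 0.86) carrier vs hung (0, 0, 0.98)
flap in p2/p3/p4 [(5, -17, 0.89), (2, -8, 0.97), (0, 0, 0.97)] (1, 0, 0.95)
carrier [(0.71, [183.5, 181.6, 214.2, 248.9]), (0.65, [344.3, 159.9, 394.5, 200.0])]
carrier [(0.87, [351.8, 162.5, 395.5, 200.0]), (0.73, [333.6, 238.7, 383.0, 274.2]), (0.65, [186.3, 137.9, 236.4, 166.0]), (0.65, [182.9, 101.5, 235.4, 166.4])]
blank_carrier [(0.83, [235.7, 140.8, 269.3, 191.0])]
blank_carrier [(0.47, [320.2, 145.4, 339.6, 160.6])]
```

The flap is at its initial shut position, the carrier is unmoved since release, and the blank carrier is where it was. I hand in.

```bash
python3 -c "
from cell import env
print(env.sign_off()); print(env.get_obs()['time_s'])"
```

```text
the job is handed in; nothing more can be done
None
the job is handed in; nothing more can be done
```

The round-eyed carrier now hangs on the peg with the flap shut behind it. I handed the job in at about 18 s; the sign-off reports no verdict.

**What I did:**
- I gripped the carrier by its −y ear, lifted the flap with its ring and slid the eye on until the buffer pushed back with about 2.5 N.
- I then lowered it until the peg took the weight, released it, and withdrew along the tool axis.
- The highest load I read was about 8 N, at the end of the lowering.

**Last checks:**
- **Flap:** it matches its original shut position in the side view to within 0.2 px.
- **Carrier:** it did not move between release and hand-in. From the tool pose its eye is at about x = −79 mm, y = 0, z = 184 mm in the stand frame.
- **Gripper:** the force reading is back at noise level, with the arm clear.
- **Other carrier:** in the side view it is where it was. The top view showed only part of it, because the arm was in the way.
- **Other bench items:** I did not measure them again at the end.

**What disagreed:** my two estimates of the peg axis height from the pictures were about 193 mm and 190.6 mm. Contact during lowering put it at about 190 mm, within the margin I had left.

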